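# Put a bearing cap away in the parts drawer

### The job

Put the loose bearing cap away. First pull the cabinet's deep lower drawer out all the way until it meets its stop, but the cabinet only stands loose on the bench, so stop pulling when you feel the stop and do not drag the cabinet along; then set the cap down on its two feet on the floor of the drawer's front bay, leave the drawer fully open and let go. Leave the other loose things on the bench where they are.

Things in the scene. Friction and masses are not known exactly. Their poses are not given: they have to be found in the camera images.
- cabinet: Grey steel parts cabinet standing loose on the bench (a pull of some 25 to 40 N drags it), 260 deep (x), 240 wide (y), 160 mm high, plus a 15 mm wooden top carrying sockets. Origin: centre of underside. -x points out of its front, which lies at x = -130 mm. The top (underside 160 mm up) juts 50 mm past the front, over the drawer handle: reach in under it leaning 35 to 40 degrees.
- drawer (a joint): How far the deep lower drawer is out of the cabinet, m: 0 = shut, front flush; grows as it slides out along the cabinet's -x. Starts shut or up to 20 mm ajar, needs about 3 N to slide, stays where it is left, and ends at a hard stop somewhere beyond 150 mm. It is the only drawer: the slotted panel above it does not open.
- drawer_handle (a point): Middle of the drawer's handle: an upright round steel bar, 14 mm thick, 84 mm tall, standing 40 mm (to its axis) in front of the drawer's front on stubs 31 mm above and below this point. The point is 61 mm above the bench and moves with the drawer; axes as the cabinet's (x inward, y along the front, z up), so fingers can close on the bar along y.
- drawer_bay (a point): Floor centre of the drawer's front bay, 22 mm above the bench; moves with the drawer, axes as the cabinet's. From it: 72 mm to the front wall (-x; 86 mm high), 77 mm to a 50 mm high divider (+x), 98 mm to the 72 mm high side walls. With the drawer at its stop it lies 105 mm out from the cabinet's front, 55 mm clear of the top's edge. Two caps fixed behind the divider stay there.
- cap_center (a point): Centre of the loose bearing cap, a bare steel arch (0.3 to 0.6 kg), 90 mm long (x), 28 mm wide (y), 42 mm high, standing on two feet on the bench; the point is half-way up, 21 mm above the feet. z is up when it stands on its feet; its flat sides at y = -14 and +14 mm are the ones to grip.
- piston: Bystander: aluminium piston, 82 mm across, 66 mm high, standing. Origin under its centre.
- big_socket: Bystander: impact socket, 52 mm across, 60 mm high, standing. Origin under its centre.
- pulley: Bystander: steel belt pulley, 100 mm across, 34 mm high, lying flat. Origin under its centre.
- wrench: Bystander: flat wrench, 190 mm long along x, lying.
- hammer: Bystander: hammer, 280 mm long along x, lying.
- torch: Bystander: slim hand torch, 130 mm long along x, 24 mm thick, lying beside the drawer's path. Origin under its centre.
Not all that is in view belongs to the job. What is shaped like the part that bears cap_center but blue or purple is not meant.

How it is judged:
On the way, in this order (a step that is already met when the one before it is completed fails the run):
1. the drawer is pulled out to its stop (value of joint drawer above 0.19 m), for 0.2 s.
2. the cap stands on its feet on the floor of the drawer's front bay (x of cap_center in the frame of drawer_bay between -0.06 and 0.065 m and y of cap_center in the frame of drawer_bay between -0.09 and 0.09 m and z of cap_center in the frame of drawer_bay between 0.016 and 0.026 m and angle between cap_center's own z axis and vertical below 0.12 rad), for 0.2 s.
At the end, for the whole second after the job is handed in: The drawer is within 7 mm of its stop, the cap stands upright (within 7 degrees) and at rest on the floor of the drawer's front bay, and the cabinet is within 8 mm of where it stood (all of step 2 and value of joint drawer above 0.188 m and linear speed of cap below 0.02 m/s and distance of cabinet from where it was at the start of the episode below 0.008 m); the robot touches nothing.
It fails at once if the cabinet is dragged more than 8 mm along the bench (distance of cabinet from where it was at the start of the episode above 0.008 m).
It fails at once if another loose thing is moved more than 30 mm (distance of any of piston, big_socket, pulley, wrench, hammer, torch from where it was at the start of the episode above 0.03 m).
It also fails if it takes over 61 s, if anything falls off the work surface, if the arm or the gripper's body presses on something with over 40 N, if the wrist force passes 120 N, or if a joint passes its speed limit or range.

### The arm

A 6-joint arm with a two-finger parallel gripper is mounted at the origin on the work surface. World frame = base frame: x ahead of the robot, y to its left, z up, the work surface at z = 0. Lengths are in m, angles in rad, forces in N, time in s.
With the tool pointing down it reaches from about 0.25 to 0.775 m from the base axis. Payload 4 kg.
Tool frame: the origin (TCP) lies midway between the tips of the shut fingers; the grasp point (between the pads) lies 19 mm behind it; z points along the fingers, y is the line along which they close (so a half turn about z gives the same grasp; the last joint's range is limited). The gripper opens to 94 mm and grips with 3 to 60 N. Pads are 16 mm wide; open, the fingers measure 119 mm over their backs; the gripper's body (75 mm by 177 mm) begins 78 mm behind the grasp point.
Start: joints at [1.239, 0.087, 1.371, -0, 1.684, -0.103], TCP at [0.125, 0.536, 0.206] pointing down, gripper open.
Joint ranges: [-3.1, 3.1], [-0.76, 2.03], [0.27, 2.55], [-1.08, 4.22], [0.17, 2.65], [-2.57, 2.57]. Speed limits (rad/s): [2.79, 2.79, 3.14, 3.14, 3.14, 3.14].

### API

Orientations are given as [roll, pitch, yaw] about the fixed x, y, z axes, in that order (R = Rz(yaw) Ry(pitch) Rx(roll)).
In Python, from bench import get_obs, snapshot, close_job gives the robot as it stands. The module is installed in compiled form; this text tells all that it offers.
- The arm moves only by the tool drive_tool, never from a script. Its argument "commands" is a list of rows, each a list of 6 numbers: the shift along the tool's x, y, z in units of 0.04 m (1.0 is 0.04 m), then the turn, a rotation vector about the tool's x, y, z in units of 0.1 rad (1.0 is 0.1 rad). In form: [[dx, dy, dz, wx, wy, wz], ...]. A call has 1 to 20 rows; each row shifts and turns the commanded pose from where the row before left it, along the tool's axes as they then stand; what a row does not reach is not made up. A row lasts 1/8 s, in which the tool goes at most 62.5 mm and 10.7 degrees, less where a joint would pass 70% of its speed; a pose out of reach is approached as far as the arm can. A call with a number of a shift or a turn outside -1 to 1 is refused whole. A call with a gripper value outside its range is refused whole. "gripper" is the closure, from 0 (fully open) to 1 (shut), set as the call begins (left out, the last holds). The fingers move at their own pace and stop on an object; the grip force is fixed at half the most. Time passes only in rows, so rows that do not move let the fingers close. It gives the time, the measured TCP pose, the force, the opening and the grip force at its end, in the units of the state.
- get_obs(): the state, without advancing time (a new reading comes with each control period).
- snapshot(name): name is "scene" or "side" or "wrist"; returns a dict with "image" (420x560x3 uint8, blue, green, red), "range_z" (420x560 float32, m along the optical axis (not along the pixel's ray), 0 where there is no reading), "fx", "fy", "cx", "cy" (pixels), "rvec" (rotation vector, rad) and "tvec" (3), from world to camera coordinates, as OpenCV has them. Camera axes: x right, y down, z forward; pixel columns grow to the right and rows downward; lengths in m; the calibration is good to about 2 mm. A picture is of the moment at which its call begins.
- close_job(): hands the job in; it is judged then, once.
The state is a dict: "time": time; "joint_positions": joint angles; "qvel": joint speeds; "joint_torque": joint torques, N m; "tool_pos": TCP position; "ee_rot": TCP orientation; "wrist_force": force on the tool from outside, world axes, zero at the start; "wrist_torque": the same for the moment, N m; "width": finger opening in m; "finger_force": force on a finger pad.
Only numpy, scipy, OpenCV 4.12 (cv2) and the standard library are available. Lean on these libraries where they do the work, as an engineer would, in place of code of your own. Each camera call takes 0.05 s, during which the arm holds its last target. There are 200 camera calls.

## Working session

There is one attempt and no reset: what is moved stays moved. The work goes in short steps, Python scripts to look and compute and a tool call to move; the robot and the scene stay as the last step left them, time stands still between calls to the robot, and variables do not carry over. Pictures are saved under pics/ and viewed, at most 10 in all, crops included, and the job is handed in when it is done.

Besides the shell and the picture viewer there is one more tool, called after "Call:" in YAML: its name, and indented under it one key for each argument. drive_tool: Moves the arm, as the interface text tells. Its arguments: {"type":"object","properties":{"commands":{"type":"array"},"gripper":{"type":"number"}},"required":["commands"]}

```bash
mkdir -p pics
cat > h.py <<'E'
import numpy as np,cv2
from bench import get_obs,snapshot,close_job
from scipy.spatial.transform import Rotation as R
def snap(n,f=None):
    s=snapshot(n)
    if f: cv2.imwrite('pics/'+f+'.png',s['image'])
    return s
def cloud(s):
    z=s['range_z'];h,w=z.shape;u,v=np.meshgrid(np.arange(w),np.arange(h))
    P=np.stack([(u-s['cx'])/s['fx']*z,(v-s['cy'])/s['fy']*z,z],-1)
    M=cv2.Rodrigues(np.array(s['rvec'],float))[0]
    W=(P-np.array(s['tvec']).reshape(3))@M
    W[z<=0]=np.nan
    return W
E
python3 - <<'E'
from h import *
for n in('scene','side'):
    s=snap(n,n+'0'); np.save(n+'.npy',cloud(s))
print(get_obs())
E
```

```text
{'time': 0.1, 'joint_positions': array([ 1.23892789e+00,  8.78955032e-02,  1.37207612e+00, -4.01850519e-05,
        1.68359997e+00, -1.03098934e-01]), 'qvel': array([ 0.00133887, -0.00206014, -0.00387488,  0.00134459,  0.00037301,
       -0.00138734]), 'joint_torque': array([ 2.34534316e-03, -3.41256344e+01, -3.03300512e+01,  7.20806862e-02,
        3.05096002e-02, -1.05611448e-04]), 'tool_pos': array([0.12458661, 0.53520311, 0.20442705]), 'ee_rot': array([-3.13962011e+00, -1.63938568e-04,  2.91281850e+00]), 'wrist_force': array([ 0.12550244, -0.09403331, -0.63234415]), 'wrist_torque': array([-0.02028898, -0.00990415,  0.03707087]), 'finger_force': 0.0, 'width': 0.09398559313295293}
```

View pics/scene0.png

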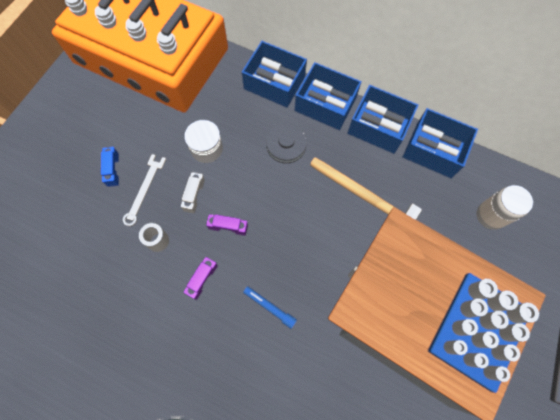

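View pics/side0.png

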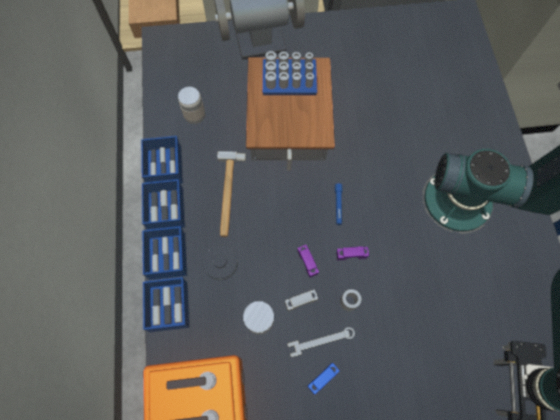

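Both views agree. In scene, the cap candidates are the bare grey one at (192,191), blue at (108,166), and purple at (227,224) and (200,278). The grey one fits "bare steel". In side it is at (301,299). The cabinet's front faces the caps, with the handle at side (290,155) and the torch at (338,203). Next I'll measure these positions and make a confirming crop.

Run:
```python
from h import *
a=cv2.imread('pics/scene0.png');b=cv2.imread('pics/side0.png')
c=cv2.resize(a[140:310,80:330],None,fx=2.2,fy=2.2,interpolation=2);d=cv2.resize(b[130:330,230:370],None,fx=1.87,fy=1.87,interpolation=2)
d=d[:374];c=c[:d.shape[0]]
cv2.imwrite('pics/crop.png',np.hstack([c,d])[:,:800])
for n,box in(('scene',(160,215,170,215)),('side',(285,315,280,320))):
    W=np.load(n+'.npy')
    r0,r1,c0,c1=box
    P=W[r0:r1,c0:c1].reshape(-1,3);P=P[(P[:,2]>.015)&(P[:,2]<.05)]
    # connected to the cap
    ctr=np.median(P,0);P=P[np.linalg.norm(P[:,:2]-ctr[:2],axis=1)<.06]
    r=cv2.minAreaRect((P[:,:2]*1000).astype(np.float32)); print(n,'cap',r,P[:,2].max())
    bx=cv2.boxPoints(r);print(bx)
    T=W.reshape(-1,3);T=T[(abs(T[:,2]-.175)<.006)]
    if n=='scene': T=T[T[:,0]>-9]
    print('top all',T.min(0),T.max(0),len(T))
    ok=((abs(W[...,2]-.175)<.008)).astype(np.uint8)
    k,l,st,ce=cv2.connectedComponentsWithStats(ok);i=1+np.argmax(st[1:,4]);Q=W[l==i]
    r=cv2.minAreaRect((Q[:,:2]*1000).astype(np.float32));print('top',r,cv2.boxPoints(r),ce[i])
W=np.load('side.npy')
for v in range(146,166,2): print(v,[tuple(np.round(W[v,u]*1000).astype(int)) for u in range(286,295,2)])
b_=b.astype(int);m=(b_[...,0]>b_[...,2]+60);m[:160]=0;m[240:]=0;m[:,:325]=0;m[:,355:]=0
P=W[m];P=P[np.isfinite(P[:,0])];print('torch',cv2.minAreaRect((P[:,:2]*1000).astype(np.float32)))
```

```text
scene cap ((528.8726196289062, 257.1739501953125), (90.07064819335938, 29.08243751525879), 14.558810234069824) 0.04556490377056841
[[481.6281  259.92758]
 [488.93866 231.77895]
 [576.1171  254.42032]
 [568.8066  282.56897]]
top all [ 0.35732315 -0.46917734  0.16900788] [1.29871231 0.71162268 0.18099179] 18098
top ((497.21435546875, -301.8876953125), (310.1705017089844, 250.28514099121094), 83.5398178100586) [[ 355.41733 -441.90805]
 [ 604.1133  -470.06833]
 [ 639.01135 -161.86734]
 [ 390.31543 -133.70706]] [419.74769585 304.39262673]
side cap ((527.441162109375, 260.15484619140625), (90.1014175415039, 28.98798179626465), 14.359810829162598) 0.04848623512728924
[[480.20328 263.02298]
 [487.3926  234.94063]
 [574.6791  257.2867 ]
 [567.48975 285.36908]]
top all [-0.17966853 -0.76872933  0.16900327] [1.29631439 0.53052951 0.18099519] 7225
top ((494.1141662597656, -298.90478515625), (313.4075622558594, 250.30252075195312), 83.48161315917969) [[ 351.9826  -440.38812]
 [ 600.66705 -468.80298]
 [ 636.2457  -157.42145]
 [ 387.56128 -129.00659]] [289.67608352 112.63063695]
146 [(np.int64(-922
[... 1909 characters left out ...]
-2)), (np.int64(488), np.int64(-194), np.int64(0))]
162 [(np.int64(515), np.int64(-191), np.int64(-3)), (np.int64(515), np.int64(-149), np.int64(77)), (np.int64(510), np.int64(-145), np.int64(83)), (np.int64(496), np.int64(-186), np.int64(1)), (np.int64(489), np.int64(-188), np.int64(-4))]
164 [(np.int64(516), np.int64(-183), np.int64(-2)), (np.int64(515), np.int64(-149), np.int64(64)), (np.int64(510), np.int64(-146), np.int64(69)), (np.int64(496), np.int64(-184), np.int64(-8)), (np.int64(490), np.int64(-182), np.int64(-6))]
torch ((374.73931884765625, -21.229225158691406), (130.2735595703125, 17.88038444519043), 81.03507995605469)<stdin>:21: RuntimeWarning: invalid value encountered in cast
```

View pics/crop.png

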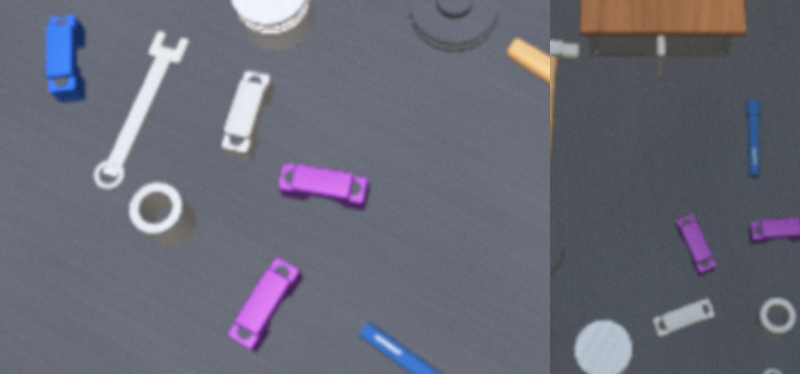

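The crop confirms it: the bare grey cap at scene (192,191), upright, is the one meant. It lies at (528,258) mm with yaw 14.5°. The handle is near (512,-154,61) mm with outward direction (0.113, 0.994), and the torch is clear of the drawer's path.

```bash
cat >> h.py <<'E'
def frame(y,lean): # tool pose: closing axis y (xy), lean about tool y
    y=np.array([*y,0.]);y/=np.linalg.norm(y);z=np.array([0,0,-1.]);x=np.cross(y,z)
    return R.from_matrix(np.c_[x,y,z])*R.from_rotvec([0,lean,0])
def plan(p,Rt,first='t'):
    o=get_obs();Rc=R.from_euler('xyz',o['ee_rot']);d=np.array(p)-o['tool_pos']
    print('pos',o['tool_pos'].round(4),'rot',o['ee_rot'].round(3),'F',o['wrist_force'].round(1),'w',round(o['width'],4),'t',o['time'],'q',o['joint_positions'].round(2))
    print('shift in units, tool axes now',(Rc.inv().apply(d)/.04).round(2),'after turn',(Rt.inv().apply(d)/.04).round(2))
    print('turn units',((Rc.inv()*Rt).as_rotvec()/.1).round(2))
E
python3 - <<'E'
from h import *
plan([.525,-.04,.21],frame((.9936,-.113),-.7))
plan([.525,-.04,.21],frame((.9936,-.113),0))
E
```

```text
pos [0.1246 0.5352 0.2044] rot [-3.14  -0.     2.913] F [ 0.1 -0.1 -0.6] w 0.094 t 0.1 q [ 1.24  0.09  1.37 -0.    1.68 -0.1 ]
shift in units, tool axes now [-13.01 -11.74  -0.12] after turn [-10.15  11.57   8.37]
turn units [ 5.06 -5.69 13.91]
pos [0.1246 0.5352 0.2044] rot [-3.14  -0.     2.913] F [ 0.1 -0.1 -0.6] w 0.094 t 0.1 q [ 1.24  0.09  1.37 -0.    1.68 -0.1 ]
shift in units, tool axes now [-13.01 -11.74  -0.12] after turn [-13.16  11.57  -0.14]
turn units [-2.000e-02  1.000e-02  1.455e+01]
```

Call:
drive_tool:
  commands:
    - [-0.65,-0.59,0,0,0,0]
    - [-0.65,-0.59,0,0,0,0]
    - [-0.65,-0.59,0,0,0,0]
    - [-0.65,-0.59,0,0,0,0]
    - [-0.65,-0.59,0,0,0,0]
    - [-0.65,-0.59,0,0,0,0]
    - [-0.65,-0.59,0,0,0,0]
    - [-0.65,-0.59,0,0,0,0]
    - [-0.65,-0.59,0,0,0,0]
    - [-0.65,-0.59,0,0,0,0]
    - [-0.65,-0.59,0,0,0,0]
    - [-0.65,-0.59,0,0,0,0]
    - [-0.65,-0.59,0,0,0,0]
    - [-0.65,-0.59,0,0,0,0]
    - [-0.65,-0.59,0,0,0,0]
    - [-0.65,-0.59,0,0,0,0]
    - [-0.65,-0.59,0,0,0,0]
    - [-0.65,-0.59,0,0,0,0]
    - [-0.65,-0.59,0,0,0,0]
    - [-0.65,-0.59,0,0,0,0]
  gripper: 0

```text
time: 2.6
tool_pos: [0.5244, -0.0429, 0.2048]
ee_rot: [3.141, -0.001, 2.913]
wrist_force: [0.2, 0.9, -0.1]
width: 0.0942
finger_force: 0.0
```

Call:
drive_tool:
  commands:
    - [0,0,0,0,0,0.97]
    - [0,0,0,0,0,0.97]
    - [0,0,0,0,0,0.97]
    - [0,0,0,0,0,0.97]
    - [0,0,0,0,0,0.97]
    - [0,0,0,0,0,0.97]
    - [0,0,0,0,0,0.97]
    - [0,0,0,0,0,0.97]
    - [0,0,0,0,0,0.97]
    - [0,0,0,0,0,0.97]
    - [0,0,0,0,0,0.97]
    - [0,0,0,0,0,0.97]
    - [0,0,0,0,0,0.97]
    - [0,0,0,0,0,0.97]
    - [0,0,0,0,0,0.97]
    - [0,0,0,0,0,0]
    - [0,0,0,0,0,0]

```text
time: 4.72
tool_pos: [0.524, -0.0419, 0.2051]
ee_rot: [-3.141, -0.0, 1.459]
wrist_force: [-0.2, 0.6, -0.1]
width: 0.0939
finger_force: 0.0
```

Call:
drive_tool:
  commands:
    - [0,0,0,0,-0.7,0]
    - [0,0,0,0,-0.7,0]
    - [0,0,0,0,-0.7,0]
    - [0,0,0,0,-0.7,0]
    - [0,0,0,0,-0.7,0]
    - [0,0,0,0,-0.7,0]
    - [0,0,0,0,-0.7,0]
    - [0,0,0,0,-0.7,0]
    - [0,0,0,0,-0.7,0]
    - [0,0,0,0,-0.7,0]
    - [0,0,0,0,0,0]
    - [0,0,0,0,0,0]

```text
time: 6.22
tool_pos: [0.5243, -0.042, 0.2057]
ee_rot: [3.141, 0.699, 1.458]
wrist_force: [0.6, 0.3, -0.6]
width: 0.0941
finger_force: 0.0
```

Run:
```python
from h import *
F=frame((.9936,-.113),-.7);plan([.518,-.102,.123],F)
s=snap('wrist','w1');W=cloud(s)
# handle bar and drawer front points
P=W.reshape(-1,3);P=P[np.isfinite(P[:,0])&(P[:,2]>.03)&(P[:,2]<.1)&(P[:,1]<-.12)&(P[:,1]>-.18)]
print(len(P),np.percentile(P,[5,50,95],axis=0).round(4) if len(P) else '')
```

```text
pos [ 0.5243 -0.042   0.2057] rot [3.141 0.699 1.458] F [ 0.6  0.3 -0.6] w 0.0941 t 6.225 q [ 0.22  0.18  1.43 -0.67  1.75  0.29]
shift in units, tool axes now [0.18 0.01 2.55] after turn [0.18 0.01 2.55]
turn units [ 0.   -0.01  0.  ]
814 [[ 0.5073 -0.178   0.0321]
 [ 0.5162 -0.1506  0.0554]
 [ 0.8502 -0.1471  0.097 ]]
```

View pics/w1.png

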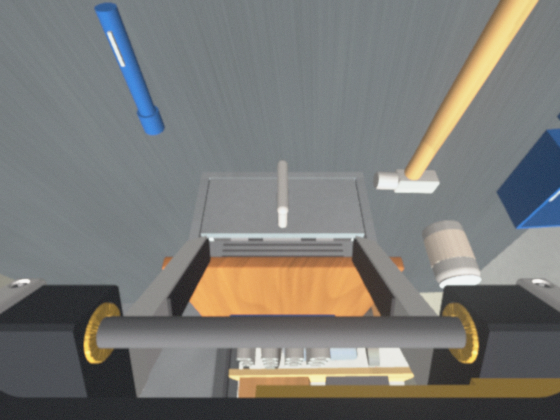

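The wrist view shows the handle bar at (282,160-228), centred between the fingers, with the torch and hammer clear to either side. Next I'll fit the bar axis.

Run:
```python
from h import *
s=snap('wrist');W=cloud(s)
P=W[150:235,268:298].reshape(-1,3)
e=np.array([.9936,-.113]);o=np.array([.113,.9936])
P=P[np.isfinite(P[:,0])]
A=P[(P[:,2]>.03)&(P[:,2]<.092)];u=A[:,:2]@o
front=np.array([.513,-.1455])@o
B=A[abs(u-front)<.025]
print('front edge',front,'bar out pct',np.percentile(B[:,:2]@o,[2,50,98]),'bar lat',np.percentile(B[:,:2]@e,[2,50,98]),len(B))
F_=W[190:220,220:265].reshape(-1,3);F_=F_[F_[:,2]<.1];print('drawer face out',np.nanpercentile(F_[:,:2]@o,[5,50,95]),F_[:,2].min(),F_[:,2].max())
lo,hi=W[205,200:225],W[205,345:372]
print('expected lat',np.array([.512,-.154])@e)
```

```text
front edge -0.08659979999999999 bar out pct [-0.09320498 -0.08951245 -0.08771455] bar lat [0.52091672 0.52725577 0.53369065] 425
drawer face out [-0.13655304 -0.13554104 -0.13445136] 0.03539149495082603 0.0864922898787858
expected lat 0.5261252000000001
```

Call:
drive_tool:
  commands:
    - [0.02,0,0.5,0,0,0]
    - [0.02,0,0.5,0,0,0]
    - [0.02,0,0.5,0,0,0]
    - [0.02,0.01,0.5,0,0,0]
    - [0.02,0.01,0.5,0,0,0]
    - [0.02,0.01,0.5,0,0,0]
    - [0.02,0.01,0.5,0,0,0]
    - [0.02,0,0.5,0,0,0]
    - [0.02,0,0.5,0,0,0]
    - [0,0,0.55,0,0,0]
    - [0,0,0,0,0,0]
    - [0,0,0,0,0,0]

```text
time: 7.82
tool_pos: [0.5123, -0.166, 0.0473]
ee_rot: [3.139, 0.7, 1.456]
wrist_force: [0.3, 0.4, -0.4]
width: 0.0939
finger_force: 0.0
```

Call:
drive_tool:
  commands:
    - [0,0,0,0,0,0]
    - [0,0,0,0,0,0]
    - [0,0,0,0,0,0]
    - [0,0,0,0,0,0]
    - [0,0,0,0,0,0]
    - [0,0,0,0,0,0]
    - [0,0,0,0,0,0]
    - [0,0,0,0,0,0]
  gripper: 1

```text
time: 8.82
tool_pos: [0.5117, -0.166, 0.0463]
ee_rot: [-3.142, 0.7, 1.458]
wrist_force: [-0.1, 0.4, -0.3]
width: 0.0177
finger_force: 0.0
```

Call:
drive_tool:
  commands:
    - [0,0,0,0,0,0]
    - [0,0,0,0,0,0]
    - [0,0,0,0,0,0]
    - [0.03,0,-0.025,0,0,0]
    - [0.06,0,-0.05,0,0,0]
    - [0.06,0,-0.05,0,0,0]

```text
time: 9.57
tool_pos: [0.5131, -0.1581, 0.0463]
ee_rot: [3.14, 0.7, 1.458]
wrist_force: [4.6, -2.5, -3.6]
width: 0.0136
finger_force: 30.0
```

Call:
drive_tool:
  commands:
    - [0.1,0,-0.084,0,0,0]
    - [0.16,0,-0.135,0,0,0]
    - [0.16,0,-0.135,0,0,0]
    - [0.16,0,-0.135,0,0,0]
    - [0.16,0,-0.135,0,0,0]
    - [0.16,0,-0.135,0,0,0]
    - [0.16,0,-0.135,0,0,0]
    - [0.16,0,-0.135,0,0,0]
    - [0.16,0,-0.135,0,0,0]

```text
time: 10.7
tool_pos: [0.5212, -0.0862, 0.0463]
ee_rot: [3.14, 0.7, 1.458]
wrist_force: [3.9, -3.8, -2.9]
width: 0.0135
finger_force: 30.0
```

Call:
drive_tool:
  commands:
    - [0.16,0,-0.135,0,0,0]
    - [0.16,0,-0.135,0,0,0]
    - [0.16,0,-0.135,0,0,0]
    - [0.16,0,-0.135,0,0,0]
    - [0.16,0,-0.135,0,0,0]
    - [0.16,0,-0.135,0,0,0]
    - [0.16,0,-0.135,0,0,0]
    - [0.16,0,-0.135,0,0,0]
    - [0.12,0,-0.101,0,0,0]
    - [0.08,0,-0.067,0,0,0]

```text
time: 11.95
tool_pos: [0.5299, -0.0094, 0.0463]
ee_rot: [3.141, 0.7, 1.458]
wrist_force: [4.8, -4.0, -4.3]
width: 0.0137
finger_force: 30.0
```

Call:
drive_tool:
  commands:
    - [0.08,0,-0.067,0,0,0]
    - [0.08,0,-0.067,0,0,0]
    - [0.08,0,-0.067,0,0,0]
    - [0.08,0,-0.067,0,0,0]
    - [0.08,0,-0.067,0,0,0]
    - [0.08,0,-0.067,0,0,0]
    - [0.04,0,-0.034,0,0,0]

```text
time: 12.82
tool_pos: [0.533, 0.0174, 0.0464]
ee_rot: [3.14, 0.7, 1.458]
wrist_force: [3.3, -3.1, -2.2]
width: 0.0131
finger_force: 30.0
```

Now creep in 1 to 2 mm rows.

Call:
drive_tool:
  commands:
    - [0.03,0,-0.025,0,0,0]
    - [0.03,0,-0.025,0,0,0]
    - [0.03,0,-0.025,0,0,0]
    - [0,0,0,0,0,0]

```text
time: 13.32
tool_pos: [0.5335, 0.0221, 0.0463]
ee_rot: [3.14, 0.7, 1.458]
wrist_force: [5.3, -2.8, -2.7]
width: 0.0136
finger_force: 30.0
```

Call:
drive_tool:
  commands:
    - [0.03,0,-0.025,0,0,0]
    - [0.03,0,-0.025,0,0,0]
    - [0,0,0,0,0,0]

```text
time: 13.7
tool_pos: [0.5339, 0.0251, 0.0464]
ee_rot: [3.14, 0.7, 1.458]
wrist_force: [5.2, -2.4, -2.6]
width: 0.0133
finger_force: 30.0
```

Call:
drive_tool:
  commands:
    - [0.03,0,-0.025,0,0,0]
    - [0,0,0,0,0,0]

```text
time: 13.95
tool_pos: [0.5338, 0.0251, 0.0464]
ee_rot: [3.141, 0.703, 1.457]
wrist_force: [5.2, -7.9, -2.9]
width: 0.0135
finger_force: 30.0
```

Call:
drive_tool:
  commands:
    - [0.02,0,-0.017,0,0,0]
    - [0,0,0,0,0,0]

```text
time: 14.2
tool_pos: [0.5336, 0.0252, 0.0464]
ee_rot: [-3.141, 0.705, 1.457]
wrist_force: [4.8, -10.5, -3.4]
width: 0.0135
finger_force: 30.0
```

The force rose to 10.5 N with no motion, so this is the stop. I'll let go and back out along the tool axis.

Call:
drive_tool:
  commands:
    - [0,0,0,0,0,0]
    - [0,0,0,0,0,0]
    - [0,0,0,0,0,0]
    - [0,0,0,0,0,0]
    - [0,0,0,0,0,0]
    - [0,0,0,0,0,0]
  gripper: 0

```text
time: 14.95
tool_pos: [0.5336, 0.0279, 0.0463]
ee_rot: [-3.142, 0.7, 1.458]
wrist_force: [0.2, -0.8, 0.1]
width: 0.0699
finger_force: 0.0
```

Call:
drive_tool:
  commands:
    - [0,0,-0.3,0,0,0]
    - [0,0,-0.6,0,0,0]
    - [0,0,-0.8,0,0,0]
    - [0,0,-0.8,0,0,0]
    - [0,0,-0.8,0,0,0]
    - [0,0,-0.8,0,0,0]
    - [0,0,-0.8,0,0,0]
    - [0,0,-0.6,0,0,0]
    - [0,0,-0.2,0,0,0]
    - [0,0,0,0,0,0]

```text
time: 16.2
tool_pos: [0.5503, 0.1741, 0.2209]
ee_rot: [3.141, 0.7, 1.458]
wrist_force: [-0.4, -0.7, -0.5]
width: 0.0941
finger_force: 0.0
```

Run:
```python
from h import *
a=np.radians(14.45)
for y in ((np.sin(a),-np.cos(a)),(-np.sin(a),np.cos(a))):
    plan([.528,.259,.16],frame(y,0))
s=snap('side','side1');W=cloud(s)
ok=((abs(W[...,2]-.175)<.008)).astype(np.uint8)
k,l,st,ce=cv2.connectedComponentsWithStats(ok);i=1+np.argmax(st[1:,4]);Q=W[l==i]
print(cv2.minAreaRect((Q[:,:2]*1000).astype(np.float32)))
e=np.array([.9936,-.113]);o=np.array([.113,.9936])
P=W.reshape(-1,3);P=P[np.isfinite(P[:,0])];L=P[:,:2]@e;O=P[:,:2]@o
for lat in(.47,.5,.56,.58):
    m=(abs(L-lat)<.012)&(O>-.09)&(O<.2)&(P[:,2]>.01)&(P[:,2]<.2)
    idx=np.argsort(O[m]);print(lat,[(round(x*1000),round(z*1000)) for x,z in zip(O[m][idx],P[m][idx,2])][::max(1,m.sum()//25)])
```

```text
pos [0.5503 0.1741 0.2209] rot [3.141 0.7   1.458] F [-0.4 -0.7 -0.5] w 0.0941 t 16.2 q [ 0.52  0.44  1.06 -0.61  2.02  0.48]
shift in units, tool axes now [ 2.55 -0.79 -0.15] after turn [-0.01 -2.19  1.52]
turn units [ 4.21  6.11 11.54]
pos [0.5503 0.1741 0.2209] rot [3.141 0.7   1.458] F [-0.4 -0.7 -0.5] w 0.0941 t 16.2 q [ 0.52  0.44  1.06 -0.61  2.02  0.48]
shift in units, tool axes now [ 2.55 -0.79 -0.15] after turn [0.01 2.19 1.52]
turn units [ -6.73   4.64 -18.45]
((494.1552734375, -299.4857177734375), (314.0556945800781, 249.8861541748047), 83.5789566040039)
0.47 [(-90, 173), (-88, 20), (-84, 20), (-76, 22), (-70, 21), (-62, 22), (-55, 16), (-48, 17), (-40, 20), (-32, 21), (-25, 22), (-19, 21), (-11, 16), (-3, 19), (6, 25), (49, 105), (55, 104), (57, 108), (57, 55), (58, 55), (58, 96), (59, 90), (168, 33), (183, 42), (190, 37), (198, 45)]
0.5 [(-90, 162), (-88, 177), (-84, 20), (-78, 27), (-71, 20), (-62, 22), (-55, 24), (-47, 18), (-40, 20), (-31, 15), (-24, 24), (-17, 24), (-10, 17), (-3, 18), (3, 18), (45, 101), (51, 101), (56, 105), (57, 100), (57, 71), (58, 95), (58, 89), (59, 25), (165, 34), (175, 37), (188, 39)]
0.56 [(-90, 173), (-88, 20), (-86, 16), (-79, 23), (-74, 20), (-68, 19), (-60, 19), (-55, 16), (-48, 18), (-42, 22), (-36, 21), (-28, 22), (-22, 22), (-16, 20), (-9, 21), (-3, 19), (3, 18), (9, 22), (50, 107), (55, 58), (57, 61), (57, 29), (57, 71), (58, 72), (58, 65), (59, 17), (60, 94)]
0.58 [(-90, 173), (-88, 165), (-85, 175), (-78, 25), (-74, 20), (-66, 16), (-60, 20), (-53, 20), (-47, 19), (-40, 18), (-34, 17), (-28, 16), (-22, 22), (-15, 21), (-9, 22), (-3, 19), (3, 18), (45, 103), (51, 110), (56, 75), (57, 93), (57, 21), (57, 47), (58, 23), (58, 96), (59, 74), (60, 69)]
```

View pics/side1.png

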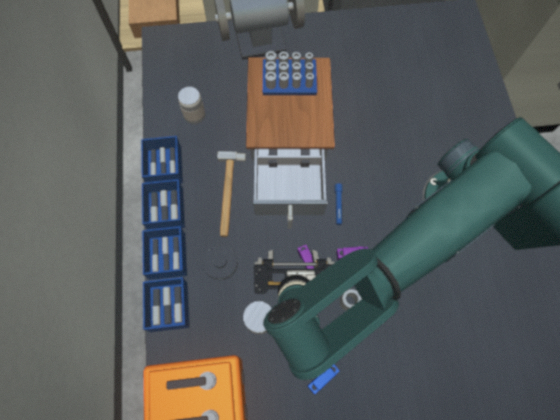

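Side view after the pull: the drawer is fully open (front face 194.5 mm out, drawer around (290,180)), the cabinet hasn't moved, and the torch and hammer are untouched. Next I'll turn for the cap.

Call:
drive_tool:
  commands:
    - [0,0,0,0.3,0.44,0.82]
    - [0,0,0,0.3,0.44,0.82]
    - [0,0,0,0.3,0.44,0.82]
    - [0,0,0,0.3,0.44,0.82]
    - [0,0,0,0.3,0.44,0.82]
    - [0,0,0,0.3,0.44,0.82]
    - [0,0,0,0.3,0.44,0.82]
    - [0,0,0,0.3,0.44,0.82]
    - [0,0,0,0.3,0.44,0.82]
    - [0,0,0,0.3,0.44,0.82]
    - [0,0,0,0.3,0.44,0.82]
    - [0,0,0,0.3,0.44,0.82]
    - [0,0,0,0.3,0.44,0.82]
    - [0,0,0,0.3,0.44,0.82]
    - [0,0,0,0,0,0]
    - [0,0,0,0,0,0]
  gripper: 0.35

```text
time: 18.25
tool_pos: [0.55, 0.1734, 0.2201]
ee_rot: [-3.139, -0.001, 0.259]
wrist_force: [-0.3, 0.2, -0.6]
width: 0.0613
finger_force: 0.0
```

Call:
drive_tool:
  commands:
    - [0,-0.4,0.25,0,0,0]
    - [0,-0.4,0.25,0,0,0]
    - [0,-0.4,0.25,0,0,0]
    - [0,-0.4,0.25,0,0,0]
    - [0,-0.4,0.25,0,0,0]
    - [0,-0.2,0.25,0,0,0]
    - [0,0,0,0,0,0]
    - [0,0,0,0,0,0]

```text
time: 19.25
tool_pos: [0.5282, 0.2587, 0.1612]
ee_rot: [-3.139, -0.003, 0.257]
wrist_force: [0.0, -0.5, -0.5]
width: 0.0612
finger_force: 0.0
```

Run:
```python
from h import *
a=np.radians(14.45)
s=snap('wrist','w2');W=cloud(s)
P=W.reshape(-1,3);P=P[np.isfinite(P[:,0])]
m=(np.hypot(P[:,0]-.528,P[:,1]-.2585)<.055)&(P[:,2]>.02)&(P[:,2]<.055)
r=cv2.minAreaRect((P[m][:,:2]*1000).astype(np.float32));print(r,m.sum())
plan([.528,.2585,.01],frame((np.sin(a),-np.cos(a)),0))
```

```text
((529.026123046875, 258.660888671875), (90.23008728027344, 27.5233154296875), 14.204058647155762) 2131
pos [0.5284 0.2587 0.1615] rot [-3.139e+00 -3.000e-03  2.570e-01] F [ 0.2  0.  -0.7] w 0.0608 t 19.3 q [0.36 0.18 1.35 0.   1.6  1.67]
shift in units, tool axes now [-0.02  0.01  3.79] after turn [-0.01  0.    3.79]
turn units [-0.02 -0.03  0.05]
```

View pics/w2.png

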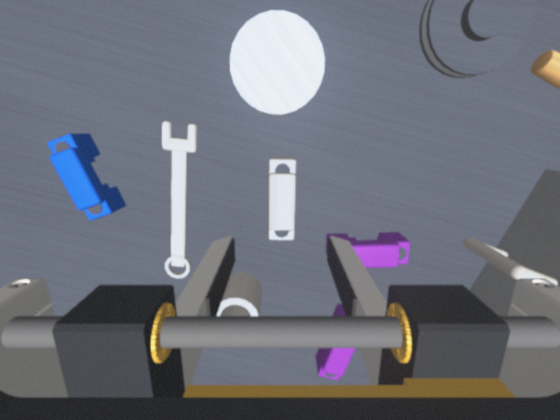

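The wrist view shows the bare steel cap at (283,200), standing and centred laterally between the fingers. The purple cap at (370,252) and the socket at (240,295) are outside the finger path. I'll descend and grip.

Call:
drive_tool:
  commands:
    - [0,0,0.4,0,0,0]
    - [0,0,0.5,0,0,0]
    - [0,0,0.5,0,0,0]
    - [0,0,0.5,0,0,0]
    - [0,0,0.5,0,0,0]
    - [0,0,0.5,0,0,0]
    - [0,0,0.4,0,0,0]
    - [0,0,0.3,0,0,0]
    - [0,0,0.15,0,0,0]
    - [0,0,0,0,0,0]

```text
time: 20.55
tool_pos: [0.5281, 0.2594, 0.0107]
ee_rot: [-3.139, -0.002, 0.258]
wrist_force: [-0.1, -0.8, -0.4]
width: 0.0611
finger_force: 0.0
```

Call:
drive_tool:
  commands:
    - [0,0,0,0,0,0]
    - [0,0,0,0,0,0]
    - [0,0,0,0,0,0]
    - [0,0,0,0,0,0]
    - [0,0,0,0,0,0]
    - [0,0,0,0,0,0]
    - [0,0,0,0,0,0]
  gripper: 1

```text
time: 21.42
tool_pos: [0.5285, 0.259, 0.0113]
ee_rot: [-3.14, -0.003, 0.258]
wrist_force: [0.1, -3.1, 2.9]
width: 0.028
finger_force: 30.0
```

Call:
drive_tool:
  commands:
    - [0,0,-0.2,0,0,0]
    - [0,0,-0.4,0,0,0]
    - [0,0,-0.6,0,0,0]
    - [0,0,-0.6,0,0,0]
    - [0,0,-0.6,0,0,0]
    - [0,0,-0.6,0,0,0]
    - [0,0,-0.6,0,0,0]
    - [0,0,-0.6,0,0,0]
    - [0,0,-0.4,0,0,0]
    - [0,0,-0.15,0,0,0]
    - [0,0,0,0,0,0]

```text
time: 22.8
tool_pos: [0.5277, 0.259, 0.2007]
ee_rot: [-3.139, -0.002, 0.258]
wrist_force: [-0.6, 0.4, -5.4]
width: 0.028
finger_force: 30.0
```

Call:
drive_tool:
  commands:
    - [0,0,0,0,0,-0.8]
    - [0,0,0,0,0,-0.8]
    - [0,0,0,0,0,-0.8]
    - [0,0,0,0,0,-0.8]
    - [0,0,0,0,0,-0.8]
    - [0,0,0,0,0,-0.8]
    - [0,0,0,0,0,-0.8]
    - [0,0,0,0,0,-0.8]
    - [0,0,0,0,0,-0.8]
    - [0,0,0,0,0,-0.8]
    - [0,0,0,0,0,-0.8]
    - [0,0,0,0,0,-0.8]
    - [0,0,0,0,0,-0.8]
    - [0,0,0,0,0,-0.8]
    - [0,0,0,0,0,-0.8]
    - [0,0,0,0,0,0]
    - [0,0,0,0,0,0]

```text
time: 24.92
tool_pos: [0.5275, 0.2588, 0.2]
ee_rot: [-3.141, -0.002, 1.457]
wrist_force: [-0.2, 0.4, -5.1]
width: 0.0277
finger_force: 30.0
```

Run:
```python
from h import *
plan([.5214,-.079,.2],frame((.9936,-.113),0))
```

```text
pos [0.5275 0.2588 0.2   ] rot [-3.141e+00 -2.000e-03  1.457e+00] F [-0.2  0.4 -5.1] w 0.0277 t 24.925 q [0.36 0.17 1.29 0.   1.68 0.47]
shift in units, tool axes now [-8.41  0.81 -0.02] after turn [-8.41  0.8   0.  ]
turn units [-0.   -0.02 -0.01]
```

Call:
drive_tool:
  commands:
    - [-0.3,0.05,0,0,0,0]
    - [-0.5,0.05,0,0,0,0]
    - [-0.6,0.05,0,0,0,0]
    - [-0.6,0.05,0,0,0,0]
    - [-0.6,0.05,0,0,0,0]
    - [-0.6,0.05,0,0,0,0]
    - [-0.6,0.05,0,0,0,0]
    - [-0.6,0.05,0,0,0,0]
    - [-0.6,0.05,0,0,0,0]
    - [-0.6,0.05,0,0,0,0]
    - [-0.6,0.05,0,0,0,0]
    - [-0.6,0.05,0,0,0,0]
    - [-0.6,0.05,0,0,0,0]
    - [-0.5,0.05,0,0,0,0]
    - [-0.4,0.05,0,0,0,0]
    - [-0.1,0.05,0,0,0,0]
    - [0,0,0,0,0,0]
    - [0,0,0,0,0,0]

```text
time: 27.18
tool_pos: [0.5218, -0.0779, 0.1999]
ee_rot: [3.141, -0.004, 1.459]
wrist_force: [0.2, 0.0, -4.6]
width: 0.0275
finger_force: 30.0
```

Run:
```python
from h import *
plan([.5214,-.079,.034],frame((.9936,-.113),0))
s=snap('wrist','w3');W=cloud(s)
e=np.array([.9936,-.113]);o=np.array([.113,.9936])
P=W.reshape(-1,3);P=P[np.isfinite(P[:,0])];L=P[:,:2]@e;O=P[:,:2]@o
m=(abs(O+.02)<.1)&(abs(L-.527)<.09)&(abs(P[:,2]-.02)<.008);print('floor z',np.median(P[m,2]),m.sum(),O[m].min(),O[m].max(),L[m].min(),L[m].max())
```

```text
pos [ 0.5218 -0.0779  0.1999] rot [ 3.141 -0.004  1.459] F [ 0.2  0.  -4.6] w 0.0275 t 27.175 q [-0.26  0.04  1.43  0.    1.67 -0.15]
shift in units, tool axes now [-0.04 -0.01  4.15] after turn [-0.03 -0.01  4.15]
turn units [ 0.01 -0.04  0.01]
floor z 0.02129903286851509 10874 -0.1108643356824181 0.03340092755464395 0.4370043615910103 0.6169680386426216
```

View pics/w3.png

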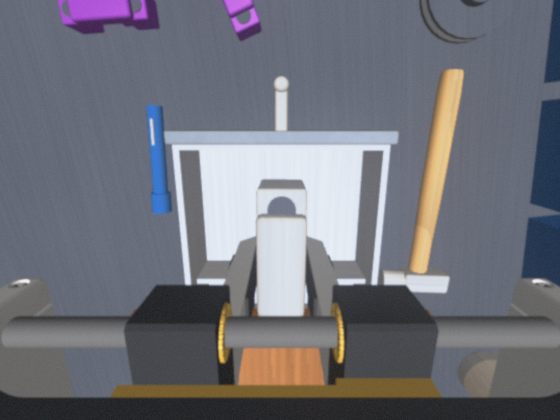

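The wrist view shows the held cap at (282,250) centred over the front bay, with side walls at x≈185 and 380 and the front wall at y≈137. Now I'll lower it.

Call:
drive_tool:
  commands:
    - [0,0,0.3,0,0,0]
    - [0,0,0.4,0,0,0]
    - [0,0,0.4,0,0,0]
    - [0,0,0.4,0,0,0]
    - [0,0,0.4,0,0,0]
    - [0,0,0.4,0,0,0]
    - [0,0,0.4,0,0,0]
    - [0,0,0.4,0,0,0]
    - [0,0,0.4,0,0,0]
    - [0,0,0.3,0,0,0]
    - [0,0,0.15,0,0,0]
    - [0,0,0.1,0,0,0]
    - [0,0,0,0,0,0]

```text
time: 28.85
tool_pos: [0.5221, -0.0781, 0.038]
ee_rot: [3.14, -0.003, 1.458]
wrist_force: [0.0, 0.3, -5.0]
width: 0.0278
finger_force: 30.0
```

Call:
drive_tool:
  commands:
    - [0,0,0.04,0,0,0]
    - [0,0,0.03,0,0,0]
    - [0,0,0,0,0,0]

```text
time: 29.22
tool_pos: [0.522, -0.0781, 0.0351]
ee_rot: [3.14, -0.003, 1.458]
wrist_force: [0.2, 0.3, -5.6]
width: 0.0279
finger_force: 30.0
```

Call:
drive_tool:
  commands:
    - [0,0,0.03,0,0,0]
    - [0,0,0,0,0,0]

```text
time: 29.48
tool_pos: [0.5219, -0.078, 0.0338]
ee_rot: [3.141, -0.003, 1.458]
wrist_force: [0.1, 0.1, -5.2]
width: 0.0276
finger_force: 30.0
```

Call:
drive_tool:
  commands:
    - [0,0,0.02,0,0,0]
    - [0,0,0,0,0,0]

```text
time: 29.72
tool_pos: [0.5221, -0.0781, 0.0334]
ee_rot: [3.14, -0.003, 1.458]
wrist_force: [-0.3, 0.2, -3.2]
width: 0.0283
finger_force: 30.0
```

Contact: the force eased from -5.2 to -3.2 N. I'll go slightly further down, then open part-way so the fingers stay clear of the walls.

Call:
drive_tool:
  commands:
    - [0,0,0.02,0,0,0]
    - [0,0,0,0,0,0]

```text
time: 29.98
tool_pos: [0.5221, -0.0781, 0.0333]
ee_rot: [3.14, -0.003, 1.458]
wrist_force: [-2.6, 0.6, 2.9]
width: 0.0277
finger_force: 30.0
```

Call:
drive_tool:
  commands:
    - [0,0,0,0,0,0]
    - [0,0,0,0,0,0]
    - [0,0,0,0,0,0]
    - [0,0,0,0,0,0]
    - [0,0,0,0,0,0]
    - [0,0,0,0,0,0]
  gripper: 0.35

```text
time: 30.72
tool_pos: [0.522, -0.078, 0.0322]
ee_rot: [3.14, -0.003, 1.458]
wrist_force: [-0.2, -0.1, -0.4]
width: 0.061
finger_force: 0.0
```

Call:
drive_tool:
  commands:
    - [0,0,-0.2,0,0,0]
    - [0,0,-0.4,0,0,0]
    - [0,0,-0.6,0,0,0]
    - [0,0,-0.6,0,0,0]
    - [0,0,-0.6,0,0,0]
    - [0,0,-0.6,0,0,0]
    - [0,0,-0.6,0,0,0]
    - [0,0,-0.6,0,0,0]
    - [0,0,-0.3,0,0,0]
    - [0,0,0,0,0,0]

```text
time: 31.98
tool_pos: [0.5223, -0.0787, 0.2138]
ee_rot: [3.138, -0.003, 1.458]
wrist_force: [-1.0, 0.3, 0.2]
width: 0.0611
finger_force: 0.0
```

Run:
```python
from h import *
s=snap('wrist','w4');W=cloud(s)
e=np.array([.9936,-.113]);o=np.array([.113,.9936])
P=W.reshape(-1,3);P=P[np.isfinite(P[:,0])];L=P[:,:2]@e;O=P[:,:2]@o
m=(abs(O+.02)<.06)&(abs(L-.527)<.06)&(P[:,2]>.035)&(P[:,2]<.08)
r=cv2.minAreaRect((np.c_[O[m],L[m]]*1000).astype(np.float32));print(r,'top z',np.percentile(P[m,2],[50,90,98]))
s=snap('side');W=cloud(s)
ok=((abs(W[...,2]-.175)<.008)).astype(np.uint8)
k,l,st,ce=cv2.connectedComponentsWithStats(ok);i=1+np.argmax(st[1:,4]);Q=W[l==i]
print(cv2.minAreaRect((Q[:,:2]*1000).astype(np.float32)))
P=W.reshape(-1,3);P=P[np.isfinite(P[:,0])];L=P[:,:2]@e;O=P[:,:2]@o
m=(abs(abs(L-.527)-.05)<.03)&(O>.03)&(O<.09)&(P[:,2]>.03)&(P[:,2]<.1);print('front out',np.percentile(O[m],[50,90,98]))
```

```text
((-16.94078826904297, 527.0343017578125), (89.07196807861328, 27.90287208557129), 0.3250874876976013) top z [0.06260712 0.06392072 0.06460086]
((573.6943359375, -308.6410217285156), (311.76318359375, 90.3309097290039), 84.15645599365234)
front out [0.05780357 0.05905013 0.05983279]
```

View pics/w4.png

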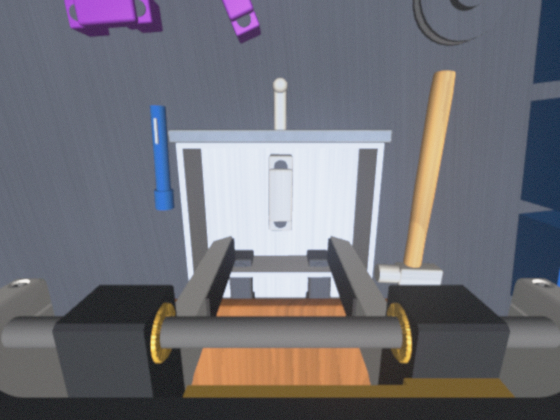

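The wrist view shows the cap at (280,192) standing upright in the front bay, its top at z = 64 mm (floor 22 + 42). The drawer front is still at its stop and the gripper is clear.

```bash
python3 -c "
from bench import close_job
print(close_job())"
```

```text
the job is handed in; nothing more can be done
None
```

The job is handed in: the drawer is open at its stop, the bare steel cap stands upright on the front bay floor with the gripper clear, the cabinet had not moved when measured after the pull (the arm hid it in the final check), and I saw no bystander disturbed.

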